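# Switch the dust extraction from the bandsaw to the disc sander

### The arm

A 6-joint arm with a two-finger parallel gripper is mounted at the origin on the work surface. World frame = base frame: x ahead of the robot, y to its left, z up, the work surface at z = 0. Lengths are in m, angles in rad, forces in N, time in s.
With the tool pointing down it reaches from about 0.3 to 0.875 m from the base axis. Payload 6.4 kg.
Tool frame: the origin (TCP) lies midway between the tips of the shut fingers; the grasp point (between the pads) lies 19 mm behind it; y points along the fingers, x is the direction in which the jaws open and shut, and the axes are right-handed (so a half turn about y gives the same grasp; the last joint's range is limited). The gripper opens to 85 mm and grips with 20 to 120 N. Pads are 22 mm wide; open, the fingers measure 114 mm over their backs; the gripper's body (76 mm by 85 mm) begins 54 mm behind the grasp point. The pads swing forward as they close: fully open they stand 13 mm farther back than shut.
Start: joints at [1.013, 0.181, 1.607, -0, 1.354, -0.206], TCP at [0.198, 0.54, 0.231] pointing down, gripper open.
Joint ranges: [-2.99, 2.99], [-0.89, 2.07], [0.3, 2.58], [-1.14, 4.28], [0, 2.63], [-3.12, 3.12]. Speed limits (rad/s): [2.57, 2.57, 3.01, 3.14, 3.14, 3.14].

### API

Orientations are given as a unit quaternion [w, x, y, z].
In Python, from bench import ctrl gives the robot as it stands.
- The arm moves only by the tool step_arm, never from a script. Its argument "commands" is a list of rows, each a list of 7 numbers: the turn, a rotation vector about the tool's x, y, z in units of 6 degrees (1.0 is 6 degrees), then the shift along the tool's x, y, z in units of 30 mm (1.0 is 30 mm), then the opening, from 0 (shut) to 1 (fully open). A call has 1 to 10 rows; each row shifts and turns the commanded pose from where the row before left it, along the tool's axes as they then stand; what a row does not reach is not made up. A row lasts 1/10 s, in which the tool goes at most 50 mm and 8.59 degrees, less where a joint would pass 70% of its speed; a pose out of reach is approached as far as the arm can. A call with a number of a shift or a turn outside -1 to 1 is refused whole. A call with a gripper value outside its range is refused whole. The fingers move at their own pace and stop on an object; the grip force is fixed at half the most. Time passes only in rows, so rows that do not move let the fingers close. It gives the time, the measured TCP pose, the force and the opening at its end, in the units of the state.
- ctrl.get_obs(): the state, without advancing time (a new reading comes with each control period).
- ctrl.camera(name): name is "scene" or "top"; returns (picture, depth): 384x512x3 uint8, blue, green, red; 384x512 float32, m along the optical axis (not along the pixel's ray), 0 where there is no reading.
- ctrl.get_calibration(name): a dict with "intrinsics" (3x3 intrinsics, pixels), "R" (3x3) and "t" (3): a world point X has camera coordinates R X + t. Camera axes: x right, y down, z forward; pixel columns grow to the right and rows downward; lengths in m; the calibration is good to about 2 mm. A picture is of the moment at which its call begins. get_calibration takes no time and is no camera call.
- ctrl.hand_in(): hands the job in, once; it reports no verdict.
Trained networks look in the newest picture that a camera, given by its name, has taken for a name from the list of things; names that differ only in an ending like _2 or _b are one class to them, and where a whole thing is asked for, a point or a joint stands for the part that bears it (a point fixed in the world has none). Each returns a list of dicts, best first, with "p" (0 to 1); they miss things now and then, are a little off and sometimes report something else, mostly with a low value. They report only what shows in the picture. A call takes as long as a camera call.
- ctrl.boxes_of(thing, camera): "point" ([x, y, z] in m, in the coordinates of the camera as it stood for that picture, good to about 4 mm: the middle of the surface that is visible of it).
- ctrl.silhouettes(thing, camera): "pixels" (384x512 bool, what is visible of it).
The state is a dict: "time_s": time; "q": joint angles; "dq": joint speeds; "joint_efforts": joint torques, N m; "eef_pos": TCP position; "eef_rot": TCP orientation; "wrist_force": force on the tool from outside, world axes, zero at the start; "torque": the same for the moment, N m; "opening": opening from 0.0 (shut) to 1.0 (fully open).
Only numpy, scipy, OpenCV 4.12 (cv2) and the standard library are available. Lean on these libraries where they do the work, as an engineer would, in place of code of your own. Each camera call takes 0.05 s, during which the arm holds its last target.

### The job

Bandsaw work is over and the disc sander is next, so switch the running dust extraction over: hook a fingertip behind the upturned lip of the sander's gate slide (green) and draw it out until it is fully open, and only then push the bandsaw's slide (blue) fully shut with a fingertip, so that the fan always has an open duct. Do not pinch the lips between the fingers, leave the router table's slide (yellow) shut, and leave the things lying on the bench where they are.

Things in the scene. Friction and masses are not known exactly. Their poses are not given: they have to be found in the camera images.
- sander_gate: disc sander's extraction riser with the green slide: upright pipe 65 mm wide (collar 74), cast gate frame 100 mm wide at heights 78 to 102.5 mm, elbow above (top 198 mm), ribbed hose to the back. Origin on the bench on the pipe axis, z up; the slide draws out along -x, the hose leaves along +x. Frame front edge at x = -65 mm
- sander_lip (a point): green upturned lip (60 wide, 6 thick, 25 high) at the outer end of the level tang (68 wide, top at height 92.5 mm). Point: centre of the lip's INNER face, height 105 mm; axes as its gate; outer face at x = -6 mm. It rides with the slide: 110 mm from the pipe axis shut (free bay of 45 mm between lip and frame, open above), 178 mm fully open
- sander_slide (a joint): travel of this slide, m: 0 = fully shut (end stop), 0.068 = fully open (end stop). Rubs with 3 to 4 N, no spring, stays where it is left; starts shut or within 4 mm of it
- bandsaw_gate: bandsaw's extraction riser with the blue slide: upright pipe 65 mm wide (collar 74), cast gate frame 100 mm wide at heights 78 to 102.5 mm, elbow above (top 198 mm), ribbed hose to the back. Origin on the bench on the pipe axis, z up; the slide draws out along -x, the hose leaves along +x. Frame front edge at x = -65 mm
- bandsaw_lip (a point): blue upturned lip (60 wide, 6 thick, 25 high) at the outer end of the level tang (68 wide, top at height 92.5 mm). Point: centre of the lip's INNER face, height 105 mm; axes as its gate; outer face at x = -6 mm. It rides with the slide: 110 mm from the pipe axis shut (free bay of 45 mm between lip and frame, open above), 178 mm fully open
- bandsaw_slide (a joint): travel of this slide, m: 0 = fully shut (end stop), 0.068 = fully open (end stop). Rubs with 3 to 4 N, no spring, stays where it is left; starts open
- router_gate: router table's extraction riser with the yellow slide: upright pipe 65 mm wide (collar 74), cast gate frame 100 mm wide at heights 78 to 102.5 mm, elbow above (top 198 mm), ribbed hose to the back. Origin on the bench on the pipe axis, z up; the slide draws out along -x, the hose leaves along +x. Frame front edge at x = -65 mm
- router_lip (a point): yellow upturned lip (60 wide, 6 thick, 25 high) at the outer end of the level tang (68 wide, top at height 92.5 mm). Point: centre of the lip's INNER face, height 105 mm; axes as its gate; outer face at x = -6 mm. It rides with the slide: 110 mm from the pipe axis shut (free bay of 45 mm between lip and frame, open above), 178 mm fully open
- router_slide (a joint): travel of this slide, m: 0 = fully shut (end stop), 0.068 = fully open (end stop). Rubs with 3 to 4 N, no spring, stays where it is left; starts shut and stays so
- sanding_block: cork sanding block with red-brown abrasive under it, 110 x 60 x 37 mm, lying on the bench; origin under its centre; leave alone
- offcut: pale wood offcut, 140 x 50 x 25 mm, lying on the bench; origin under its centre; leave alone
- tape_roll: yellow roll of tape lying flat, 100 mm across, 25 mm high; origin under its centre; leave alone
- battery: black power tool battery, 115 x 72 mm, 54 mm high; origin under its centre; leave alone
- wax_tin: copper-coloured tin, 72 mm across, 55 mm high; origin under its centre; leave alone
- glue_bottle: upright white bottle with a red cap, 60 mm across, 160 mm high; origin under its centre; leave alone
- try_square: try square lying flat: dark wood stock 110 x 22 x 18 mm along x, steel blade 32 mm wide reaching 170 mm to +y; origin under the stock's centre; leave alone

How it is judged:
On the way, in this order (a step that is already met when the one before it is completed fails the run):
1. the green slide is being drawn out by a fingertip behind its lip (contact force between the fingers and sander_slide_c1 above 0.5 N and value of joint sander_slide above 0.02 m).
2. the green slide is fully open (within 5 mm of its stop) (value of joint sander_slide above 0.063 m), for 0.1 s.
3. after that the blue slide is pushed by the outside of its lip (contact force between the fingers and bandsaw_slide_c2 above 0.5 N and value of joint bandsaw_slide below 0.045 m).
4. the blue slide is fully shut (within 4 mm of its stop) (value of joint bandsaw_slide below 0.004 m), for 0.1 s.
At the end, for the whole second after the job is handed in: The green slide is within 5 mm of its open stop (more than 63 mm out), the blue slide and the yellow slide within 4 mm of shut, all slides at rest, and every loose thing on the bench at rest within 20 mm of where it began (value of joint sander_slide above 0.063 m and value of joint each of bandsaw_slide, router_slide below 0.004 m and velocity of joint sander_slide between -0.01 and 0.01 m/s and velocity of joint bandsaw_slide between -0.01 and 0.01 m/s and velocity of joint router_slide between -0.01 and 0.01 m/s and distance of each of sanding_block, offcut, tape_roll, battery, wax_tin, glue_bottle, try_square from where it was at the start of the episode below 0.02 m and linear speed of each of sanding_block, offcut, tape_roll, battery, wax_tin, glue_bottle, try_square below 0.02 m/s); the robot touches nothing.
It fails at once if a slide's lip is pinched (both faces of the green or of the blue lip pressed by the fingers at once) ((contact force between the fingers and sander_slide_c1 above 0.5 N and contact force between the fingers and sander_slide_c2 above 0.5 N) or (contact force between the fingers and bandsaw_slide_c1 above 0.5 N and contact force between the fingers and bandsaw_slide_c2 above 0.5 N)).
It fails at once if the blue slide is pushed in past half way while the green one is still less than half open (the fan is starved) (value of joint each of sander_slide, bandsaw_slide below 0.034 m).
It fails at once if the yellow slide is drawn out by more than 6 mm (value of joint router_slide above 0.006 m).
It fails at once if a loose thing on the bench is moved or lifted by more than 20 mm (distance of any of sanding_block, offcut, tape_roll, battery, wax_tin, glue_bottle, try_square from where it was at the start of the episode above 0.02 m).
It also fails if it takes over 51 s, if anything falls off the work surface, if the arm or the gripper's body presses on something with over 40 N, if the wrist force passes 120 N, or if a joint passes its speed limit or range.

## Working session

There is one attempt and no reset: what is moved stays moved. The work goes in short steps, Python scripts to look and compute and a tool call to move; the robot and the scene stay as the last step left them, time stands still between calls to the robot, and variables do not carry over. Pictures are saved under pics/ and viewed, and the job is handed in when it is done.

Besides the shell and the picture viewer there is one more tool, called after ">>>" as a command line: name --pt "numbers of a row" for each row, then --argument value for the rest. step_arm: Moves the arm, as the interface text tells. Its arguments: {"type":"object","properties":{"commands":{"type":"array"}},"required":["commands"]}

```bash
mkdir -p pics
python3 - <<'E'
from bench import ctrl
import cv2,numpy as np
o=ctrl.get_obs();print({k:np.round(v,3) for k,v in o.items()})
for n in("scene","top"):
    p,d=ctrl.camera(n);cv2.imwrite(f"pics/{n}0.png",p);np.save(f"{n}_d.npy",d)
    c=ctrl.get_calibration(n);R=np.array(c["R"]);t=np.array(c["t"]);print(n,-R.T@t,R[2],c["intrinsics"][0])
    for th in["sander_gate","bandsaw_gate","router_gate","sander_lip","bandsaw_lip","router_lip","glue_bottle","wax_tin","battery","sanding_block"]:
        print(th,[(np.round(R.T@(np.array(b["point"])-t),3),round(b["p"],2)) for b in ctrl.boxes_of(th,n)[:3]])
E
```

```text
{'time_s': np.float64(0.0), 'q': array([ 1.013,  0.182,  1.608,  0.   ,  1.354, -0.206]), 'dq': array([ 0.002,  0.002,  0.002,  0.001, -0.   ,  0.001]), 'joint_efforts': array([ 0.0000e+00, -4.4487e+01, -3.5133e+01, -0.0000e+00,  9.0000e-03,
        0.0000e+00]), 'eef_pos': array([0.198, 0.539, 0.23 ]), 'eef_rot': array([-0.58 ,  0.58 ,  0.404, -0.405]), 'wrist_force': array([-0.781,  0.205,  0.493]), 'torque': array([-0.065, -0.006, -0.001]), 'opening': np.float64(0.998)}
scene [1.20445178 0.51475416 1.01796242] [-0.52698938 -0.41248025 -0.74306274] [440.08717561   0.         249.35624649]
sander_gate [(array([ 0.871, -0.043,  0.079]), 0.96), (array([ 0.416, -0.296,  0.027]), 0.69)]
bandsaw_gate [(array([ 0.959, -0.221,  0.074]), 0.97)]
router_gate [(array([0.774, 0.286, 0.106]), 0.57)]
sander_lip [(array([ 0.528, -0.011,  0.094]), 0.64)]
bandsaw_lip [(array([ 0.958, -0.221,  0.07 ]), 0.71), (array([ 0.552, -0.266,  0.097]), 0.64), (array([0.54 , 0.156, 0.058]), 0.16)]
router_lip [(array([0.529, 0.301, 0.094]), 0.73)]
glue_bottle [(array([0.539, 0.457, 0.096]), 0.9), (array([ 0.416,
[... 312 characters left out ...]
02143426 -0.99676874] [404.34656447   0.         251.75401381]
sander_gate [(array([ 0.769, -0.048,  0.107]), 0.78), (array([0.827, 0.257, 0.092]), 0.61), (array([ 0.531, -0.015,  0.095]), 0.31)]
bandsaw_gate [(array([ 0.857, -0.24 ,  0.093]), 0.66)]
router_gate [(array([0.825, 0.257, 0.091]), 0.89)]
sander_lip [(array([ 0.529, -0.018,  0.094]), 0.67)]
bandsaw_lip [(array([ 0.565, -0.263,  0.093]), 0.65)]
router_lip [(array([0.533, 0.298, 0.097]), 0.58)]
glue_bottle [(array([0.513, 0.436, 0.1  ]), 0.8), (array([ 0.857, -0.237,  0.092]), 0.7)]
wax_tin [(array([0.523, 0.144, 0.052]), 0.88)]
battery [(array([ 0.514, -0.129,  0.055]), 0.8)]
sanding_block [(array([ 0.427, -0.004,  0.037]), 0.64)]
```

View pics/scene0.png

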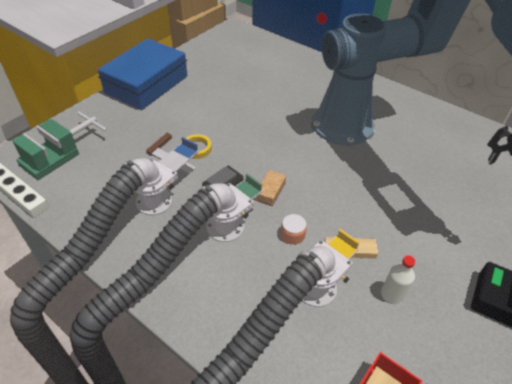

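View pics/top0.png

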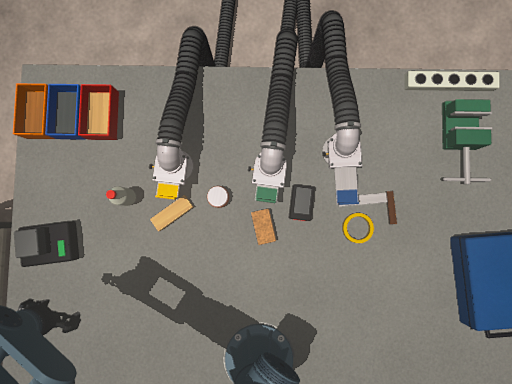

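Scene view: three gates, with the blue slide open at (185,150), green shut at (250,185) and yellow shut at (345,243). In the top view the lips are at about (347,197) blue, (266,195) green and (168,190) yellow. Next I measure the lips and gate axes from depth.

```bash
cat > h.py <<'E'
from bench import ctrl
import cv2,numpy as np
def world(n,d):
    c=ctrl.get_calibration(n);K=np.array(c["intrinsics"]);R=np.array(c["R"]);t=np.array(c["t"])
    v,u=np.mgrid[:384,:512];P=np.stack([(u-K[0,2])/K[0,0]*d,(v-K[1,2])/K[1,1]*d,d],-1)
    return (P-t)@R
def masks(p):
    h=cv2.cvtColor(p,cv2.COLOR_BGR2HSV);H,S,V=h[...,0],h[...,1],h[...,2]
    return dict(green=(H>60)&(H<90)&(S>60),blue=(H>100)&(H<125)&(S>110),yellow=(H>20)&(H<32)&(S>150))
E
python3 - <<'E'
from h import *
for n in("top","scene"):
    p=cv2.imread(f"pics/{n}0.png");d=np.load(f"{n}_d.npy");W=world(n,d);M=masks(p)
    for k,x0,y0 in(("green",.53,-.02),("blue",.56,-.26),("yellow",.53,.3)):
        near=(abs(W[...,0]-x0)<.12)&(abs(W[...,1]-y0)<.09)&(d>0)
        m=near&M[k]&(W[...,2]>.08)
        Q=W[m];print(n,k,len(Q))
        for lo,hi in((.085,.1),(.1,.108),(.108,.125)):
            q=Q[(Q[:,2]>lo)&(Q[:,2]<hi)]
            if len(q)>4:
                c=q[:,:2].mean(0);(cx,cy),wh,a=cv2.minAreaRect(q[:,:2].astype(np.float32)*1000)
                print("  z",lo,len(q),"mean",q.mean(0).round(4),"rect",round(cx),round(cy),np.round(wh),round(a,1))
        # frame: white at z .095-.108
        h=cv2.cvtColor(p,cv2.COLOR_BGR2HSV)
        fm=(abs(W[...,0]-x0-.12)<.13)&(abs(W[...,1]-y0)<.09)&(h[...,1]<50)&(abs(W[...,2]-.1025)<.005)
        q=W[fm]
        if len(q)>10:
            (cx,cy),wh,a=cv2.minAreaRect(q[:,:2].astype(np.float32)*1000);print("  frame",len(q),q.mean(0).round(3),round(cx),round(cy),np.round(wh),round(a,1), q[:,2].mean())
    if n=="top":
        cv2.imwrite("pics/topcrop.png",cv2.resize(p[130:250,140:400],None,fx=3,fy=3,interpolation=cv2.INTER_CUBIC))
    else: cv2.imwrite("pics/scenecrop.png",cv2.resize(p[120:260,130:400],None,fx=2.9,fy=2.9,interpolation=cv2.INTER_CUBIC))
E
```

```text
top green 265
  z 0.085 222 mean [ 0.5327 -0.0162  0.0931] rect 531 -15 [62. 38.] 83.2
  z 0.108 39 mean [ 0.5101 -0.0119  0.1175] rect 510 -12 [56.  6.] 83.3
  frame 494 [ 0.591 -0.02   0.103] 607 -14 [116. 106.] 84.0 0.10274987615162258
top blue 263
  z 0.085 222 mean [ 0.5297 -0.2683  0.0932] rect 530 -268 [35. 61.] 4.8
  z 0.108 40 mean [ 0.5075 -0.2681  0.1172] rect 508 -267 [ 6. 58.] 4.3
  frame 511 [ 0.652 -0.255  0.103] 640 -249 [124. 160.] 75.8 0.10271574857429012
top yellow 273
  z 0.085 232 mean [0.5376 0.2977 0.0928] rect 553 318 [119.  59.] 51.6
  z 0.108 40 mean [0.5146 0.2983 0.1176] rect 515 299 [58.  6.] 84.3
  frame 488 [0.594 0.287 0.102] 615 299 [116. 105.] 84.5 0.10242612101415803
scene green 220
  z 0.085 191 mean [ 0.5338 -0.0157  0.0951] rect 534 -16 [59. 39.] 80.4
  z 0.108 28 mean [ 0.5147 -0.0143  0.1181] rect 515 -12 [49.  4.] 82.5
  frame 403 [0.608 0.002 0.104] 601 -2 [136.  93.] 20.6 0.103874591847453
scene blue 140
  z 0.085 138 mean [ 0.5314 -0.2674  0.0952] rect 532 -268 [38. 57.] 1.6
  frame 394 [ 0.664 -0.234  0.104] 643 -248 [175. 101.] 30.8 0.1035092744365584
scene yellow 382
  z 0.085 285 mean [0.5371 0.2978 0.0951] rect 538 297 [59. 42.] 82.6
  z 0.1 19 mean [0.5209 0.3028 0.104 ] rect 520 300 [21. 43.] 20.1
  z 0.108 78 mean [0.5195 0.3015 0.1163] rect 518 300 [55.  9.] 86.9
  frame 462 [0.607 0.316 0.104] 600 308 [125.  92.] 36.0 0.10410901184982875
```

View pics/topcrop.png

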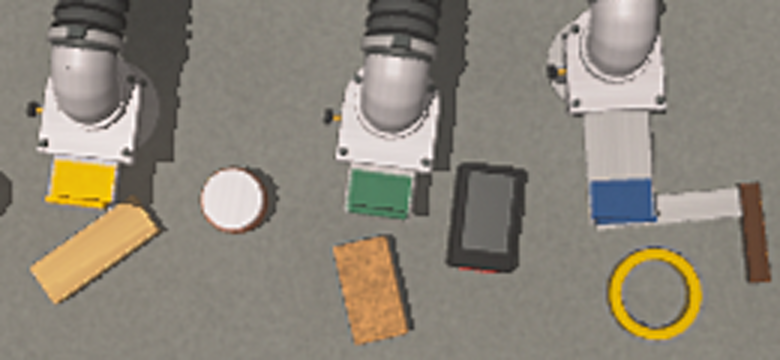

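View pics/scenecrop.png

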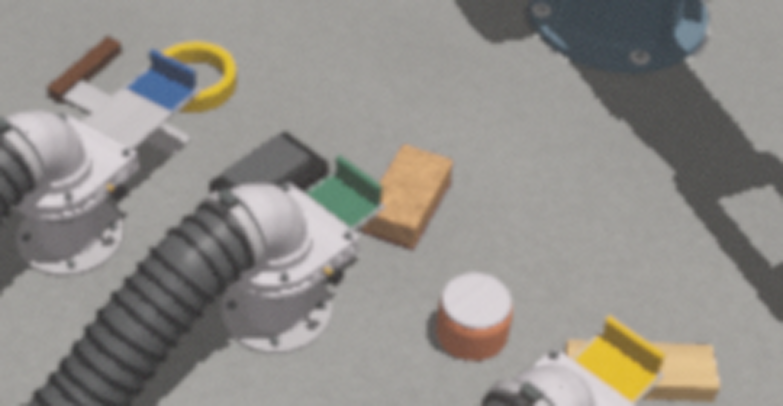

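```bash
cat >> h.py <<'E'
from scipy.spatial.transform import Rotation as Ro
def pose():
    o=ctrl.get_obs();q=np.array(o["eef_rot"]);return np.array(o["eef_pos"]),Ro.from_quat(q[[1,2,3,0]]),o
def plan(target,Rt=None):
    "units: shift along tool axes, turn"
    p,R,o=pose()
    print("pos",p.round(4),"q",np.round(o["q"],2),"F",np.round(o["wrist_force"],1),"t",round(o["time_s"],2),"op",round(o["opening"],2))
    print("axes\n",R.as_matrix().round(3))
    print("shift units",(R.inv().apply(np.array(target)-p)/.03).round(2))
    if Rt is not None: print("turn units",(np.degrees((R.inv()*Rt).as_rotvec())/6).round(2))
def down(yaw,sgn=1):
    "tool y down, tool z along gate +x*sgn"
    c,s=np.cos(yaw),np.sin(yaw);z=np.array([c,s,0])*sgn;y=np.array([0,0,-1.]);x=np.cross(y,z)
    return Ro.from_matrix(np.stack([x,y,z],1))
E
python3 - <<'E'
from h import *
for s in(1,-1): plan([.45,0,.23],down(np.radians(-6.5),s))
E
```

```text
pos [0.1981 0.5398 0.2313] q [ 1.01  0.18  1.61 -0.    1.35 -0.21] F [-0.4  0.3  0.1] t 1.1 op 1.0
axes
 [[ 0.345 -0.    -0.939]
 [ 0.939 -0.     0.345]
 [-0.    -1.     0.   ]]
shift units [-14.     0.04 -14.08]
turn units [ 0.   27.72 -0.  ]
pos [0.1981 0.5398 0.2313] q [ 1.01  0.18  1.61 -0.    1.35 -0.21] F [-0.4  0.3  0.1] t 1.1 op 1.0
axes
 [[ 0.345 -0.    -0.939]
 [ 0.939 -0.     0.345]
 [-0.    -1.     0.   ]]
shift units [-14.     0.04 -14.08]
turn units [-0.   -2.28 -0.  ]
```

>>> step_arm --pt "0 -0.76 0 0 0 0 0" --pt "0 -0.76 0 0 0 0 0" --pt "0 -0.76 0 0 0 0 0" --pt "0 0 0 -1 0 -0.6 0" --pt "0 0 0 -1 0 -0.6 0" --pt "0 0 0 -1 0 -0.6 0" --pt "0 0 0 -1 0 -0.6 0" --pt "0 0 0 -1 0 -0.6 0" --pt "0 0 0 -1 0 -0.6 0" --pt "0 0 0 -1 0 -0.6 0"

```text
time_s: 2.1
eef_pos: [0.3, 0.3157, 0.2315]
eef_rot: [-0.527, 0.527, 0.471, -0.471]
wrist_force: [1.1, -0.1, 0.5]
opening: -0.002
```

>>> step_arm --pt "0 0 0 -1 0 -0.6 0" --pt "0 0 0 -1 0 -0.6 0" --pt "0 0 0 -1 0 -0.6 0" --pt "0 0 0 -1 0 -0.6 0" --pt "0 0 0 -1 0 -0.6 0" --pt "0 0 0 -1 0 -0.6 0" --pt "0 0 0 -1 0 -0.6 0" --pt "0 0 0 -1 0 -0.6 0" --pt "0 0 0 -1 0 -0.6 0"

```text
time_s: 3.0
eef_pos: [0.4307, 0.0289, 0.2316]
eef_rot: [-0.527, 0.528, 0.471, -0.471]
wrist_force: [0.4, 0.1, 0.3]
opening: 0.002
```

Run:
```python
from h import *
plan([.535,-.015,.2],down(np.radians(-6.5),-1))
```

```text
pos [0.4307 0.0289 0.2316] q [-0.21 -0.16  1.95  0.    1.35 -1.67] F [0.4 0.1 0.3] t 3.0 op 0.0
axes
 [[ 0.113  0.001 -0.994]
 [ 0.994 -0.     0.113]
 [ 0.    -1.    -0.001]]
shift units [-1.06  1.06 -3.62]
turn units [0.01 0.   0.  ]
```

>>> step_arm --pt "0 0 0 -0.5 0 -0.9 0" --pt "0 0 0 -0.5 0.3 -0.9 0" --pt "0 0 0 0 0.4 -0.9 0" --pt "0 0 0 0 0.3 -0.8 0" --pt "0 0 0 0 0 0 0" --pt "0 0 0 0 0 0 0"

```text
time_s: 3.6
eef_pos: [0.5307, -0.0112, 0.2008]
eef_rot: [0.528, -0.527, -0.471, 0.471]
wrist_force: [-0.5, 0.8, 0.3]
opening: 0.002
```

Run:
```python
from h import *
for n in("scene","top"):
    p,d=ctrl.camera(n)
    p=p[100:240,130:400] if n=="scene" else p[120:250,200:400]
    cv2.imwrite(f"pics/{n}1.png",cv2.resize(p,None,fx=2.9,fy=2.9,interpolation=cv2.INTER_CUBIC))
plan([.535,-.015,.098],down(np.radians(-6.5),-1))
```

```text
pos [ 0.5305 -0.011   0.2016] q [-0.24  0.11  1.75 -0.    1.28 -1.7 ] F [ 0.3 -0.1  0.2] t 3.7 op 0.0
axes
 [[ 0.112 -0.    -0.994]
 [ 0.994 -0.     0.112]
 [-0.    -1.     0.   ]]
shift units [-0.11  3.45 -0.16]
turn units [-0.    0.01 -0.  ]
```

View pics/scene1.png

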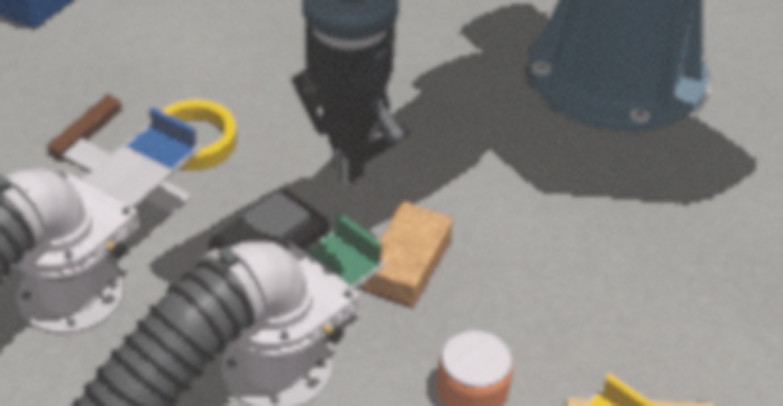

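View pics/top1.png

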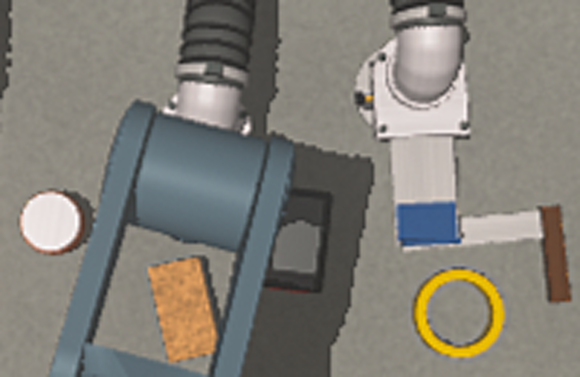

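>>> step_arm --pt "0 0 0 -0.1 0.8 -0.1 0" --pt "0 0 0 0 0.8 0 0" --pt "0 0 0 0 0.8 0 0" --pt "0 0 0 0 0.5 0 0" --pt "0 0 0 0 0.3 0 0" --pt "0 0 0 0 0.2 0 0" --pt "0 0 0 0 0 0 0" --pt "0 0 0 0 0 0 0"

```text
time_s: 4.5
eef_pos: [0.5343, -0.0147, 0.1002]
eef_rot: [-0.527, 0.528, 0.471, -0.471]
wrist_force: [1.2, -0.2, 0.4]
opening: -0.0
```

Run:
```python
from h import *
p,d=ctrl.camera("scene")
p=p[100:240,130:400]
cv2.imwrite(f"pics/s2.png",cv2.resize(p,None,fx=2.9,fy=2.9,interpolation=cv2.INTER_CUBIC))
plan([.535,-.015,.098],down(np.radians(-6.5),-1))
```

```text
pos [ 0.5344 -0.0147  0.1003] q [-0.25  0.25  1.81  0.    1.08 -1.71] F [ 0.3 -0.2  0.4] t 4.55 op -0.0
axes
 [[ 0.113  0.002 -0.994]
 [ 0.994 -0.     0.113]
 [-0.    -1.    -0.002]]
shift units [-0.01  0.08 -0.02]
turn units [ 0.02  0.   -0.  ]
```

View pics/s2.png

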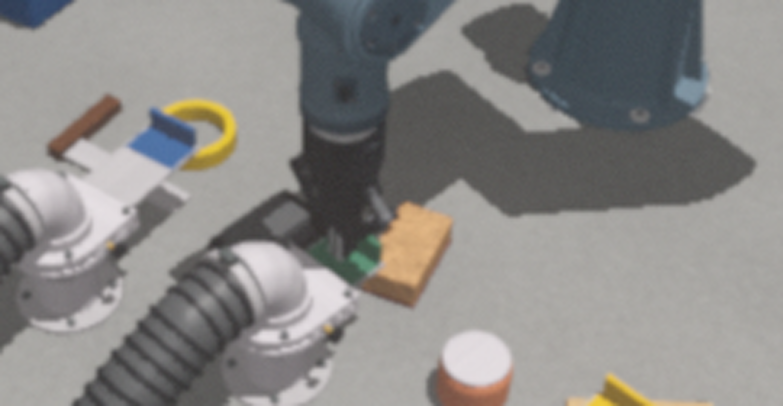

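The finger sits in the bay, with the green lip right of it at (370,240). I'll draw it out now.

>>> step_arm --pt "0 0 0 0 0 0.2 0" --pt "0 0 0 0 0 0.2 0" --pt "0 0 0 0 0 0.2 0" --pt "0 0 0 0 0 0.2 0" --pt "0 0 0 0 0 0.25 0" --pt "0 0 0 0 0 0.25 0" --pt "0 0 0 0 0 0.25 0" --pt "0 0 0 0 0 0.25 0" --pt "0 0 0 0 0 0.2 0"

```text
time_s: 5.45
eef_pos: [0.4735, -0.0078, 0.0994]
eef_rot: [-0.527, 0.528, 0.471, -0.471]
wrist_force: [4.3, 0.5, 3.2]
opening: 0.0
```

Run:
```python
from h import *
plan([.455,-.005,.1],down(np.radians(-6.5),-1))
p,d=ctrl.camera("scene")
p=p[100:240,130:400]
cv2.imwrite(f"pics/s3.png",cv2.resize(p,None,fx=2.9,fy=2.9,interpolation=cv2.INTER_CUBIC))
```

```text
pos [ 0.4735 -0.0078  0.0994] q [-0.27  0.13  1.97 -0.    1.05 -1.73] F [4.3 0.5 3.2] t 5.45 op 0.0
axes
 [[ 0.113  0.    -0.994]
 [ 0.994 -0.     0.113]
 [-0.    -1.    -0.   ]]
shift units [ 0.02 -0.02  0.62]
turn units [ 0.  0. -0.]
```

View pics/s3.png

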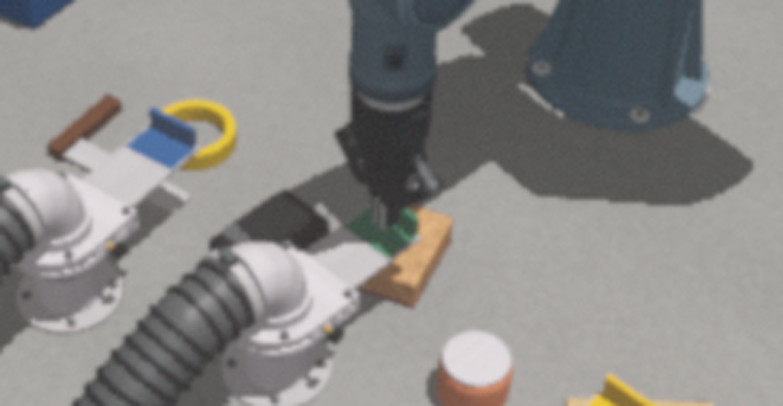

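The slide is following at about 4 N. I'll continue to the stop.

>>> step_arm --pt "0 0 0 0 0 0.15 0" --pt "0 0 0 0 0 0.15 0" --pt "0 0 0 0 0 0.1 0" --pt "0 0 0 0 0 0.1 0"

```text
time_s: 5.9
eef_pos: [0.4588, -0.006, 0.0991]
eef_rot: [0.528, -0.527, -0.471, 0.471]
wrist_force: [4.7, -0.1, -0.2]
opening: -0.0
```

>>> step_arm --pt "0 0 0 0 0 0.1 0" --pt "0 0 0 0 0 0.05 0"

```text
time_s: 6.1
eef_pos: [0.4588, -0.0062, 0.0998]
eef_rot: [-0.525, 0.53, 0.473, -0.468]
wrist_force: [25.5, -0.3, -18.4]
opening: -0.001
```

>>> step_arm --pt "0 0 0 0 0 0.05 0" --pt "0 0 0 0 0 0.05 0"

```text
time_s: 6.3
eef_pos: [0.4587, -0.0064, 0.1005]
eef_rot: [-0.523, 0.532, 0.475, -0.466]
wrist_force: [34.2, -1.5, -24.4]
opening: -0.0
```

The end stop is felt. I'll back off from the lip, lift and look.

>>> step_arm --pt "0 0 0 0 0 -0.3 0" --pt "0 0 0 0 0 -0.3 0" --pt "0 0 0 0 0 0 0" --pt "0 0 0 0 -0.8 0 0" --pt "0 0 0 0 -0.9 0 0" --pt "0 0 0 0 -1 0 0" --pt "0 0 0 -1 -0.3 0 0" --pt "0 0 0 -1 0 0.7 0" --pt "0 0 0 -1 0 0.7 0" --pt "0 0 0 -1 0 0.7 0"

```text
time_s: 7.3
eef_pos: [0.3916, -0.1196, 0.1888]
eef_rot: [0.528, -0.527, -0.471, 0.472]
wrist_force: [-0.1, 0.1, -0.1]
opening: -0.002
```

>>> step_arm --pt "0 0 0 -1 0 0.2 0" --pt "0 0 0 -1 0 0 0" --pt "0 0 0 -1 0 0 0" --pt "0 0.6 0 -1 0 0 0" --pt "0 0.6 0 0 0 0 0" --pt "0 0.63 0 0 0 0 0" --pt "0 0 0 0 0 0 0"

```text
time_s: 8.0
eef_pos: [0.3731, -0.2375, 0.1886]
eef_rot: [0.571, -0.569, -0.418, 0.418]
wrist_force: [-0.2, -0.1, 0.6]
opening: 0.001
```

Run:
```python
from h import *
for n in("top","scene"):
    p,d=ctrl.camera(n);W=world(n,d);M=masks(p)
    cv2.imwrite(f"pics/{n}4.png",p)
    for k,x0,y0 in(("green",.48,-.01),("blue",.56,-.26),("yellow",.53,.3)):
        near=(abs(W[...,0]-x0)<.12)&(abs(W[...,1]-y0)<.09)&(d>0)
        Q=W[near&M[k]&(W[...,2]>.108)&(W[...,2]<.125)];print(n,k,len(Q),Q.mean(0).round(4) if len(Q) else '')
plan([.47,-.268,.2],down(np.radians(4.5),-1))
```

```text
top green 33 [ 0.4442 -0.0065  0.1182]
top blue 40 [ 0.5075 -0.268   0.1178]
top yellow 40 [0.5147 0.2984 0.1171]
scene green 32 [ 0.4483 -0.0056  0.1168]
scene blue 21 [ 0.5121 -0.2687  0.1186]
scene yellow 72 [0.5195 0.3011 0.1165]
pos [ 0.3735 -0.2374  0.1889] q [-0.84 -0.08  1.97 -0.    1.25 -2.1 ] F [ 0.4 -0.3 -0.2] t 8.1 op 0.0
axes
 [[ 0.298 -0.001 -0.955]
 [ 0.955  0.001  0.298]
 [ 0.001 -1.     0.001]]
shift units [-0.01 -0.38 -3.37]
turn units [-0.01 -3.64  0.01]
```

View pics/top4.png

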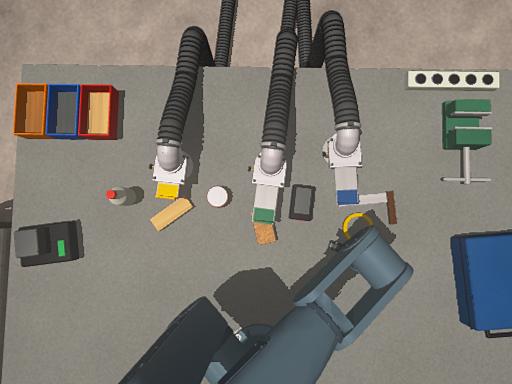

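View pics/scene4.png

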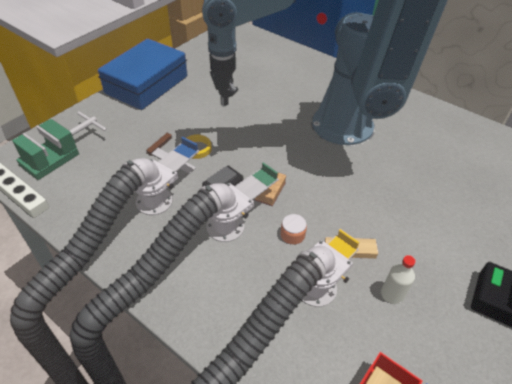

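Green has moved about 66 mm to its stop: the lip is now at (264,214) in the top view. Nothing else has shifted. Next I line up outside the blue lip.

>>> step_arm --pt "0 -0.91 0 0 0 0 0" --pt "0 -0.91 0 0 0 0 0" --pt "0 -0.91 0 0 0 0 0" --pt "0 -0.91 0 0 0 0 0" --pt "0 0 0 -0.5 0 -1 0" --pt "0 0 0 -0.5 0 -1 0" --pt "0 0 0 -0.33 0 -0.9 0" --pt "0 0 0 0 0 0 0"

```text
time_s: 8.9
eef_pos: [0.466, -0.2716, 0.1891]
eef_rot: [-0.48, 0.48, 0.52, -0.519]
wrist_force: [-0.7, 0.8, -0.1]
opening: 0.001
```

Run:
```python
from h import *
plan([.47,-.271,.105],down(np.radians(4.5),-1))
```

```text
pos [ 0.466  -0.2716  0.1891] q [-0.75  0.14  1.74  0.    1.26 -2.4 ] F [-0.7  0.8 -0.1] t 8.9 op 0.0
axes
 [[-0.079  0.001 -0.997]
 [ 0.997 -0.    -0.079]
 [-0.    -1.    -0.001]]
shift units [ 0.01  2.8  -0.13]
turn units [ 0.01  0.01 -0.  ]
```

>>> step_arm --pt "0 0 0 0 0.8 0 0" --pt "0 0 0 0 0.8 0 0" --pt "0 0 0 0 0.7 0 0" --pt "0 0 0 0 0.5 0 0" --pt "0 0 0 0 0 -0.3 0" --pt "0 0 0 0 0 -0.3 0" --pt "0 0 0 0 0 -0.2 0" --pt "0 0 0 0 0 -0.2 0" --pt "0 0 0 0 0 -0.2 0"

```text
time_s: 9.8
eef_pos: [0.5001, -0.2688, 0.1062]
eef_rot: [0.48, -0.481, -0.518, 0.519]
wrist_force: [-4.6, -1.1, 2.1]
opening: -0.003
```

>>> step_arm --pt "0 0 0 0 0 -0.2 0" --pt "0 0 0 0 0 -0.2 0" --pt "0 0 0 0 0 -0.2 0"

```text
time_s: 10.1
eef_pos: [0.518, -0.2673, 0.1054]
eef_rot: [0.481, -0.481, -0.519, 0.519]
wrist_force: [-4.6, -1.3, 3.0]
opening: -0.001
```

Run:
```python
from h import *
plan([.56,-.264,.105],down(np.radians(4.5),-1))
p,d=ctrl.camera("scene")
p=p[60:200,80:350]
cv2.imwrite(f"pics/s5.png",cv2.resize(p,None,fx=2.9,fy=2.9,interpolation=cv2.INTER_CUBIC))
```

```text
pos [ 0.518  -0.2673  0.1054] q [-0.68  0.34  1.69 -0.    1.12 -2.33] F [-4.6 -1.3  3. ] t 10.1 op -0.0
axes
 [[-0.076 -0.    -0.997]
 [ 0.997 -0.    -0.076]
 [-0.    -1.     0.   ]]
shift units [ 0.    0.01 -1.41]
turn units [-0.   -0.02 -0.  ]
```

View pics/s5.png

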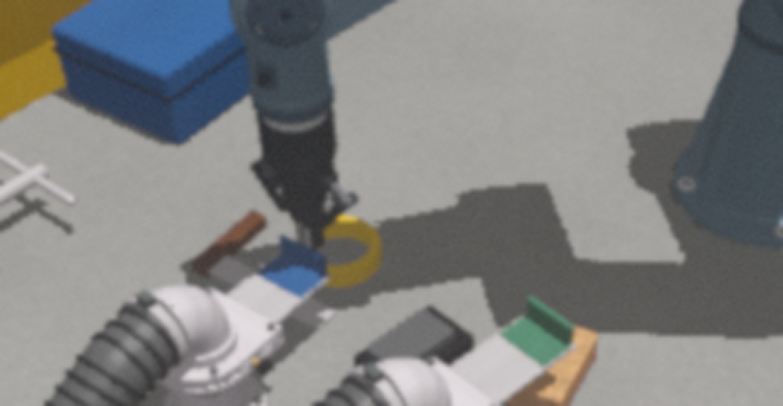

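The finger is pushing the blue lip's outer face at (315,240) with about 4.6 N. I'll continue to the stop.

>>> step_arm --pt "0 0 0 0 0 -0.2 0" --pt "0 0 0 0 0 -0.2 0" --pt "0 0 0 0 0 -0.2 0" --pt "0 0 0 0 0 -0.2 0" --pt "0 0 0 0 0 -0.2 0" --pt "0 0 0 0 0 -0.15 0"

```text
time_s: 10.75
eef_pos: [0.5525, -0.2645, 0.1051]
eef_rot: [0.48, -0.481, -0.519, 0.519]
wrist_force: [-4.4, -2.9, 0.2]
opening: -0.001
```

>>> step_arm --pt "0 0 0 0 0 -0.1 0" --pt "0 0 0 0 0 -0.1 0"

```text
time_s: 10.95
eef_pos: [0.5582, -0.2639, 0.1052]
eef_rot: [0.481, -0.48, -0.519, 0.519]
wrist_force: [-3.7, -2.5, 0.4]
opening: 0.001
```

>>> step_arm --pt "0 0 0 0 0 -0.1 0" --pt "0 0 0 0 0 -0.05 0"

```text
time_s: 11.15
eef_pos: [0.561, -0.2637, 0.1051]
eef_rot: [0.482, -0.479, -0.518, 0.52]
wrist_force: [-14.6, -4.9, 6.8]
opening: -0.001
```

>>> step_arm --pt "0 0 0 0 0 -0.05 0" --pt "0 0 0 0 0 0 0"

```text
time_s: 11.35
eef_pos: [0.561, -0.2637, 0.1051]
eef_rot: [0.482, -0.478, -0.517, 0.52]
wrist_force: [-17.1, -3.8, 8.2]
opening: 0.002
```

>>> step_arm --pt "0 0 0 0 0 0.3 0" --pt "0 0 0 0 0 0.6 0" --pt "0 0 0 0 -0.3 1 0" --pt "0 0 0 0 -0.8 1 0" --pt "0 0 0 0 -0.8 1 0" --pt "0 0 0 0 -0.8 1 0" --pt "0 0 0 0 0 1 0" --pt "0 0 0 0 0 0 0" --pt "0 0 0 0 0 0 0"

```text
time_s: 12.25
eef_pos: [0.3881, -0.2768, 0.1868]
eef_rot: [-0.48, 0.481, 0.519, -0.518]
wrist_force: [0.5, -0.7, -0.2]
opening: -0.0
```

Run:
```python
from h import *
for n in("top","scene"):
    p,d=ctrl.camera(n);W=world(n,d);M=masks(p)
    cv2.imwrite(f"pics/{n}6.png",p)
    for k,x0,y0 in(("green",.48,-.01),("blue",.56,-.26),("yellow",.53,.3)):
        near=(abs(W[...,0]-x0)<.12)&(abs(W[...,1]-y0)<.09)&(d>0)
        Q=W[near&M[k]&(W[...,2]>.108)&(W[...,2]<.125)];print(n,k,len(Q),Q.mean(0).round(4) if len(Q) else '')
p,R,o=pose();print(p,o["wrist_force"],o["time_s"])
a=cv2.imread("pics/top0.png");b=cv2.imread("pics/top6.png")
cv2.imwrite("pics/cmp.png",np.vstack([a[130:260,80:410],b[130:260,80:410]])[:, :].repeat(2,0).repeat(2,1))
```

```text
top green 33 [ 0.4442 -0.0065  0.1175]
top blue 43 [ 0.5734 -0.2643  0.1177]
top yellow 40 [0.5147 0.2984 0.1172]
scene green 32 [ 0.449  -0.0046  0.1178]
scene blue 16 [ 0.5788 -0.2684  0.1198]
scene yellow 70 [0.5196 0.3028 0.1166]
[ 0.38842099 -0.27678463  0.18632237] [0.30181014 0.00553344 0.42312293] 12.35
```

View pics/cmp.png

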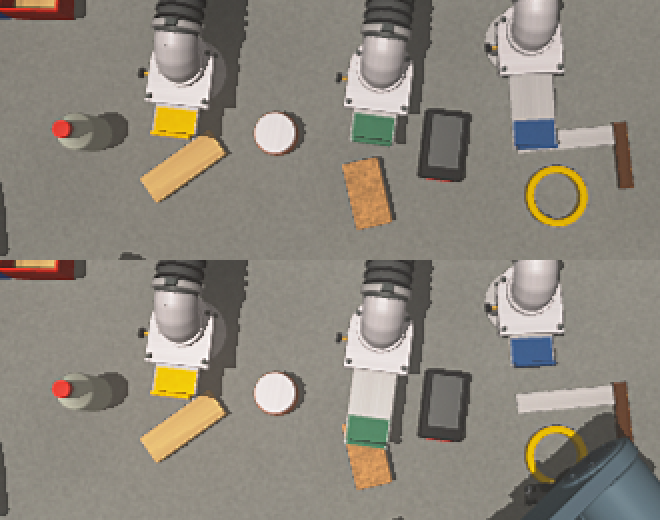

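The lower half of the picture shows green open, blue shut with a bay like yellow's, yellow unchanged, and all visible loose items in place. The blue stop was also felt: the tool held at x = 0.561 as the force rose to about 17 N.

```bash
python3 -c "
from bench import ctrl
print(ctrl.hand_in())"
```

```text
the job is handed in; nothing more can be done
None
```

I switched the extraction over and handed the job in at about 12.4 s of robot time. Hand-in gave no verdict.

- **Green (sander):** I lowered the shut fingers into the bay behind the green lip and drew the slide out until it hit its end stop. It resisted with about 4 N while sliding, then the force rose to about 34 N at the stop. The camera shows the lip moved about 66 mm.
- **Blue (bandsaw):** I then pushed the blue slide from the outside of its lip to its shut stop. It resisted with about 4.6 N while sliding and about 17 N at the stop, with no further movement. The camera shows about 66 mm of travel.
- **Last checks:** The yellow lip had not moved (same top-view position before and after). The loose things looked unmoved in the top view, though the arm partly hid the tape roll and the end of the try square in that last picture. The arm stood clear and the wrist force was near zero.
- **Disagreement:** The scene camera places the lips about 5 mm farther in x than the top camera. Its travel figure for green could not be trusted beyond that, but both cameras agree the slides moved by roughly the full travel.

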